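Take the nested sample bins apart and stack one on each full bin

TASK

The washed sample bins have come back nested in one another: take them apart and set each empty bin on the full bin of its own colour, turned so that its white end lies over the plain end of the full bin. That way it stacks level on the ledges instead of nesting down onto the tubes. Leave the full bins where they stand, and do not push or knock over the specimen cup, the dropper bottle or the swab tub.

Things in the scene. Friction and masses are not known exactly. Their poses are not given: they have to be found in the camera images.
- empty_red: Empty red stack-nest bin, 0.11 kg, top of the nest at the start. 164 (x) by 64 (y) by 60 mm high; origin: centre of its underside, z up. A flat vertical skirt runs round it from 34 to 60 mm height: grip its long sides (64 mm apart) from above at mid length, fingers outside, tips at most 20 mm below the rim. The end at +x is white; the -x end is plain, with a red index tab out to x = -103.
- empty_purple: Empty purple bin, shape and axes as the empty red one; middle of the nest, 26 mm above the light blue one. In the nest all white ends lie together, and each skirt rests on the rim below with a seam between. Each bin has an index tab of its colour, 22 by 16 mm, level with the rim of the plain end: red at y = +19, purple 0, blue -19 mm, so all three show from above.
- empty_blue: Empty light blue bin, shape and axes as the empty red one; lowest of the nest, standing on the worktop. Below the skirt the bins' walls slope inward, to 142 by 42 mm at the bottom.
- full_red: Full red bin on the worktop, 0.35 kg, shape and axes as the empty red one (white end at +x); may face either way. Three capped tubes lie in it, up to 39 mm high. 6 mm below the rim inside are stacking ledges: one at the middle of the white end, one in each corner of the plain end.
- full_purple: Full purple bin, otherwise as the full red one. A bin set on it with white ends at OPPOSITE ends stands on the ledges, its underside 54 mm above this one's underside, inside the rim with about 6 mm play each way. With white ends together it would drop in and nest.
- full_blue: Full light blue bin, otherwise as the full red one.
- specimen_cup: Bystander: specimen cup with red screw cap, 60 mm across, 66 mm high, origin under its centre. Stays where it is.
- oil_dropper: Bystander: small white dropper bottle with red tip, 26 mm across, 66 mm high, origin under its centre. Stays where it is.
- swab_tub: Bystander: small white tub with orange lid, 48 mm across, 41 mm high, origin under its centre. Stays where it is.

How it is judged:
By the outcome, as a careful person would: the job done as asked, in the order asked, and still so for the second after the job is handed in, with the robot touching nothing.
It also fails if it takes over 112 s, if anything falls off the work surface, if the arm or the gripper's body presses on something with over 40 N, if the wrist force passes 120 N, or if a joint passes its speed limit or range.

ROBOT

A 7-joint arm with a two-finger parallel gripper is mounted at the origin on a cart in front of the work surface, level with it; the furniture and walls round the work are solid. World frame = base frame: x ahead of the robot, y to its left, z up, the work surface at z = 0. Lengths are in mm, angles in degrees, forces in N, time in s.
With the tool pointing down it reaches from about 400 to 850 mm from the base axis. Payload 10.4 kg.
Tool frame: the origin (TCP) lies between the finger pads; the fingertips stand 14 mm ahead of it and the grasp point (between the pads) lies 5 mm behind it; z points along the fingers, y is the direction in which the jaws open and shut (so a half turn about z gives the same grasp; the last joint's range is limited). The gripper opens to 85 mm and grips with 20 to 120 N. Pads are 22 mm wide; open, the fingers measure 114 mm over their backs; the gripper's body (76 mm by 85 mm) begins 54 mm behind the grasp point. The pads swing forward as they close: fully open they stand 13 mm farther back than shut.
Start: joints at [-65.982, 19.034, -3.707, 83.658, 1.238, 77.344, -5.071], TCP at [267.22, 565.016, 245.338] pointing down, gripper open.
Joint ranges: [-148.97, 148.97], [-28.65, 121.19], [-84.17, 76.75], [9.2, 138.47], [-72.65, 252.65], [3.7, 117.97], [-149.18, 149.18]. Speed limits (degrees/s): [127.2, 127.2, 159.86, 159.86, 180, 180, 180].

INTERFACE

Orientations are given as a 3x3 rotation matrix whose columns are the frame's x, y, z axes.
In Python, from workcell import * gives the robot as it stands.
- The arm moves only by the tool arm_command, never from a script. Its argument "steps" is one flat list of numbers, 7 for each row, row after row: the turn, a rotation vector about the tool's x, y, z in rad, then the shift along the tool's x, y, z in cm, then the closure, from 0 (fully open) to 1 (shut). A call has 1 to 5 rows; each row shifts and turns the commanded pose from where the row before left it, along the tool's axes as they then stand; what a row does not reach is not made up. A row lasts 1/10 s, in which the tool goes at most 50 mm and 8.59 degrees, less where a joint would pass 70% of its speed; a pose out of reach is approached as far as the arm can. A call is refused whole if a number of a shift passes 5 or a number of a turn 0.15, either way. A call with a gripper value outside its range is refused whole. The fingers move at their own pace and stop on an object; "newtons" is the grip in N (left out, the last holds). Time passes only in rows, so rows that do not move let the fingers close. It gives the time, the measured TCP pose, the force and the opening at its end, in the units of the state.
- get_obs(): the state, without advancing time (a new reading comes with each control period).
- capture(name): name is "scene" or "top"; returns (picture, depth): 480x640x3 uint8, blue, green, red; 480x640 float32, mm along the optical axis (not along the pixel's ray), 0 where there is no reading.
- calibration(name): a dict with "K" (3x3 intrinsics, pixels), "dist_coeffs" ([k1, k2, p1, p2, k3] as OpenCV has them; the pictures are not rectified), "position" and "attitude" of the camera in the world. Camera axes: x right, y down, z forward; pixel columns grow to the right and rows downward; lengths in mm; the calibration is good to about 2 mm. A picture is of the moment at which its call begins. calibration takes no time and is no camera call.
- job_done(): hands the job in, once; it reports no verdict.
The state is a dict: "time": time; "joints": joint angles; "qd": joint speeds; "effort": joint torques, N m; "position": TCP position; "ee_rot": TCP orientation; "ft_force": force on the tool from outside, world axes, zero at the start; "ft_torque": the same for the moment, N m; "grip_width": finger opening in mm.
Only numpy, scipy, OpenCV 4.12 (cv2) and the standard library are available. Lean on these libraries where they do the work, as an engineer would, in place of code of your own. Each camera call takes 0.05 s, during which the arm holds its last target. There are 200 camera calls.

## Working session

There is one attempt and no reset: what is moved stays moved. The work goes in short steps, Python scripts to look and compute and a tool call to move; the robot and the scene stay as the last step left them, time stands still between calls to the robot, and variables do not carry over. Pictures are saved under pics/ and viewed, about 12 in all and at most 16, crops included, and the job is handed in when it is done.

Besides the shell and the picture viewer there is one more tool, called as name(argument=value, ...) on one line, values as JSON. arm_command: Moves the arm, as the interface text tells. Its arguments: {"type":"object","properties":{"steps":{"type":"array"},"newtons":{"type":"number"}},"required":["steps"]}

```bash
ls; mkdir -p pics; python3 - <<'E'
from workcell import *
import cv2,numpy as np
for n in("top","scene"):
    im,d=capture(n); cv2.imwrite(f"pics/{n}0.png",im); np.save(f"{n}0.npy",d); c=calibration(n); print(n,c)
o=get_obs(); print({k:np.round(v,2).tolist() for k,v in o.items()})
E
```

```text
pics
top {'K': array([[586.47924938,   0.        , 325.67099038],
       [  0.        , 586.47924938, 227.97733413],
       [  0.        ,   0.        ,   1.        ]]), 'dist_coeffs': array([0.03192023, 0.        , 0.        , 0.        , 0.        ]), 'position': array([ 413.24475436,  -10.01350017, 1561.90569439]), 'attitude': array([[ 0.0201125 , -0.99584018,  0.08886966],
       [-0.99968704, -0.01870808,  0.01660806],
       [-0.01487639, -0.08917588, -0.99590479]])}
scene {'K': array([[438.81722887,   0.        , 321.55118943],
       [  0.        , 438.81722887, 239.21926525],
       [  0.        ,   0.        ,   1.        ]]), 'dist_coeffs': array([-0.0300515,  0.       ,  0.       ,  0.       ,  0.       ]), 'position': array([ 140.7541026 , -438.84556884,  684.31060765]), 'attitude': array([[ 0.71600234, -0.51499686,  0.4712949 ],
       [-0.69798366, -0.51590719,  0.49664734],
       [-0.01262739, -0.6845568 , -0.72885015]])}
{'time': 0.1, 'joints': [-65.98, 19.07, -3.71, 83.7, 1.24, 77.34, -5.07], 'qd': [-0.03, -0.08, -0.01, -0.18, -0.01, -0.08, -0.05], 'effort': [0.0, -62.67, 0.05, -39.24, 0.02, 0.01, 0.0], 'position': [267.1, 564.71, 244.62], 'ee_rot': [[-0.9, 0.43, -0.0], [0.43, 0.9, -0.0], [-0.0, -0.0, -1.0]], 'ft_force': [-0.32, 0.55, 0.08], 'ft_torque': [0.08, -0.02, -0.03], 'grip_width': 85.04}
```

View pics/top0.png

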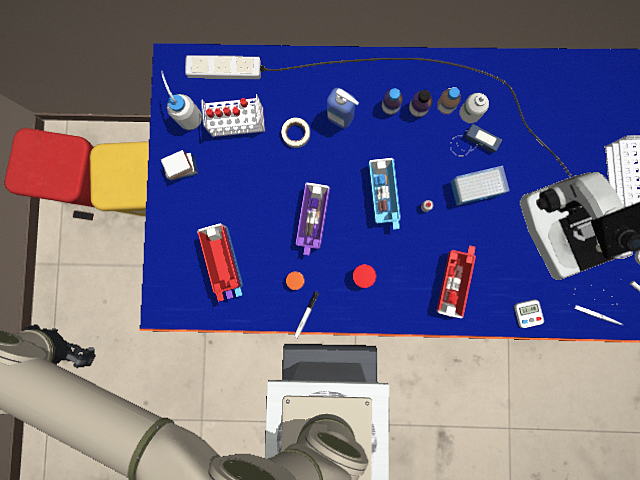

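View pics/scene0.png

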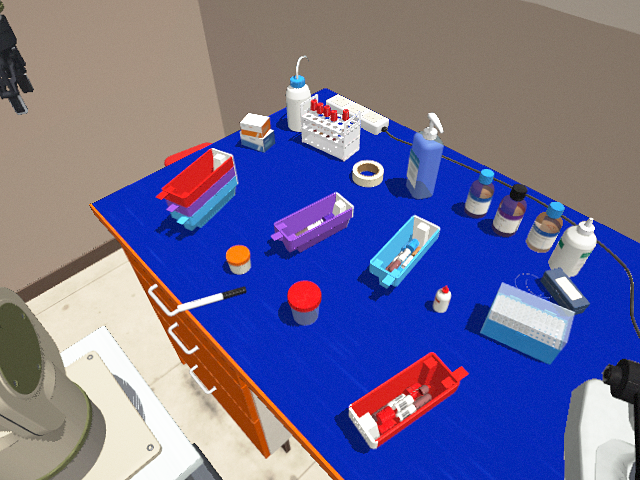

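```bash
cat > h.py <<'E'
from workcell import *
import cv2,numpy as np
def cloud(n,d):
    c=calibration(n);v,u=np.mgrid[:480,:640]
    p=cv2.undistortPoints(np.stack([u,v],-1).reshape(-1,1,2).astype(np.float64),c["K"],c["dist_coeffs"]).reshape(480,640,2)
    P=np.dstack([p,np.ones((480,640))])*d[...,None]
    return P@np.array(c["attitude"]).T+c["position"]
def look(n,tag=None,d=None):
    im,d=capture(n)
    if tag: cv2.imwrite(f"pics/{tag}.png",im)
    return im,cloud(n,d),d
def rect(W,box,zlo,zhi):
    u0,v0,u1,v1=box;Q=W[v0:v1,u0:u1].reshape(-1,3);Q=Q[(Q[:,2]>zlo)&(Q[:,2]<zhi)]
    (c,s,a)=cv2.minAreaRect(Q[:,:2].astype(np.float32));
    B=cv2.boxPoints((c,s,a));e=B[1]-B[0];f=B[2]-B[1]
    if np.linalg.norm(f)>np.linalg.norm(e):e=f
    return np.array(c),sorted(s),np.degrees(np.arctan(e[1]/e[0])),np.median(Q[:,2]),np.percentile(Q[:,2],98),len(Q)
E
python3 - <<'E'
from h import *
d=np.load("top0.npy");W=cloud("top",d)
print("table",W[300,300],W[150,420])
for n,b,lo,hi in [("nest",(185,210,250,310),100,125),("purple",(285,170,340,265),48,72),("blue",(355,145,412,240),48,72),("red",(430,235,490,330),48,72)]:
    print(n,[np.round(x,1) for x in rect(W,b,lo,hi)])
for n,(u,v) in dict(cup=(364,276),tub=(295,281),drop=(427,206),pen=(306,313)).items(): print(n,W[v,u].round())
E
```

```text
table [360.22743574  79.86936602   3.82448714] [ 769.4964895  -234.69290049   -4.70740434]
nest [array([453.7, 278.2]), array([ 65.6, 187.8]), np.float32(16.3), np.float64(108.5), np.float64(116.7), np.int64(659)]
purple [array([571.8,  52.2]), array([ 64. , 186.4]), np.float32(-7.9), np.float64(56.9), np.float64(64.4), np.int64(558)]
blue [array([ 640.3, -135. ]), array([ 65. , 184.5]), np.float32(7.2), np.float64(56.3), np.float64(65.1), np.int64(559)]
red [array([ 420.5, -320.3]), array([ 67.2, 185.3]), np.float32(-10.8), np.float64(56.4), np.float64(64.5), np.int64(639)]
cup [426. -85.  68.]
tub [410.  92.  43.]
drop [ 611. -247.   44.]
pen [326.  63.   1.]
```

arm_command(steps=[0,0,0.14,0,0,0,0,0,0,0.14,0,0,0,0,0,0,0.14,0,0,0,0,0,0,0.14,0,0,0,0,0,0,0.14,0,0,0,0], newtons=40)

```text
time: 0.6
position: [267.1, 564.8, 244.8]
ee_rot: [[-0.411, 0.912, -0.0], [0.912, 0.411, -0.001], [-0.001, -0.001, -1.0]]
ft_force: [0.5, -0.3, -0.1]
grip_width: 85.3
```

arm_command(steps=[0,0,0.14,0,0,0,0,0,0,0.14,0,0,0,0,0,0,0.14,0,0,0,0,0,0,0.14,0,0,0,0,0,0,0.14,0,0,0,0])

```text
time: 1.1
position: [267.1, 564.8, 244.8]
ee_rot: [[0.273, 0.962, -0.0], [0.962, -0.273, -0.001], [-0.001, -0.0, -1.0]]
ft_force: [0.3, 1.1, 0.1]
grip_width: 85.3
```

arm_command(steps=[0,0,0.14,0,0,0,0,0,0,0.14,0,0,0,0,0,0,0.14,0,0,0,0,0,0,0.14,0,0,0,0,0,0,0.14,0,0,0,0])

```text
time: 1.6
position: [267.1, 564.8, 244.9]
ee_rot: [[0.829, 0.56, -0.0], [0.56, -0.829, -0.001], [-0.001, 0.0, -1.0]]
ft_force: [0.3, 0.1, 0.8]
grip_width: 85.6
```

arm_command(steps=[0,0,0.14,0,0,0,0,0,0,0.14,0,0,0,0,0,0,0.03,0,0,0,0,0,0,0,0,0,0,0])

```text
time: 2.0
position: [267.1, 564.9, 245.0]
ee_rot: [[0.958, 0.288, -0.0], [0.288, -0.958, -0.0], [-0.0, 0.0, -1.0]]
ft_force: [0.4, 1.1, 0.5]
grip_width: 85.6
```

```bash
cat >> h.py <<'E'
def go(x,y,z,psi):
    """shift in tool axes (cm) and turn about tool z (rad) to a pose with jaw axis at psi deg"""
    o=get_obs();R=np.array(o["ee_rot"]);s=R.T@(np.array([x,y,z])-o["position"])/10
    p=np.degrees(np.arctan2(R[1,1],R[0,1]));t=-np.radians((psi-p+180)%360-180)
    print("t",round(o["time"],1),"pos",np.round(o["position"],1),"psi",round(p,1),"shift cm",s.round(2),"turn",round(t,3),"q",np.round(o["joints"],0),"w",round(o["grip_width"],1),"F",np.round(o["ft_force"],1))
E
python3 -c "
from h import *
go(463.8,281.1,230,-73.7)"
```

```text
t 2.0 pos [267.1 564.9 245. ] psi -73.3 shift cm [10.65 32.85  1.52] turn 0.008 q [ -81.   19.   15.   85.   -5.   77. -139.] w 85.6 F [0.4 1.1 0.5]
```

arm_command(steps=[0,0,0,1.2,3.65,0.2,0,0,0,0,1.2,3.65,0.2,0,0,0,0,1.2,3.65,0.2,0,0,0,0,1.2,3.65,0.2,0,0,0,0,1.2,3.65,0.2,0])

```text
time: 2.5
position: [377.6, 405.8, 235.3]
ee_rot: [[0.957, 0.289, 0.0], [0.289, -0.957, 0.0], [0.0, -0.0, -1.0]]
ft_force: [0.2, 0.3, 1.0]
grip_width: 85.5
```

arm_command(steps=[0,0,0.008,1.2,3.65,0.2,0,0,0,0,1.2,3.65,0.2,0,0,0,0,1.2,3.65,0.1,0,0,0,0,1.05,3.65,0,0,0,0,0,0,0,0,0])

```text
time: 3.0
position: [465.5, 274.6, 230.7]
ee_rot: [[0.962, 0.274, 0.001], [0.274, -0.962, -0.001], [0.001, 0.001, -1.0]]
ft_force: [0.2, 0.2, 0.7]
grip_width: 85.5
```

```bash
python3 - <<'E'
from h import *
go(463.8,281.1,109,-73.7)
im,W,d=look("top","t1"); cv2.imwrite("pics/t1c.png",cv2.resize(im[190:330,160:300],None,fx=4,fy=4))
im,W,d=look("scene","s1"); cv2.imwrite("pics/s1c.png",cv2.resize(im[60:260,100:330],None,fx=3,fy=3))
E
```

```text
t 3.0 pos [465.5 274.6 230.7] psi -74.1 shift cm [ 0.   -0.69 12.17] turn -0.007 q [ -60.    9.   27.   99.   -4.   73. -106.] w 85.5 F [0.2 0.2 0.7]
```

View pics/s1c.png

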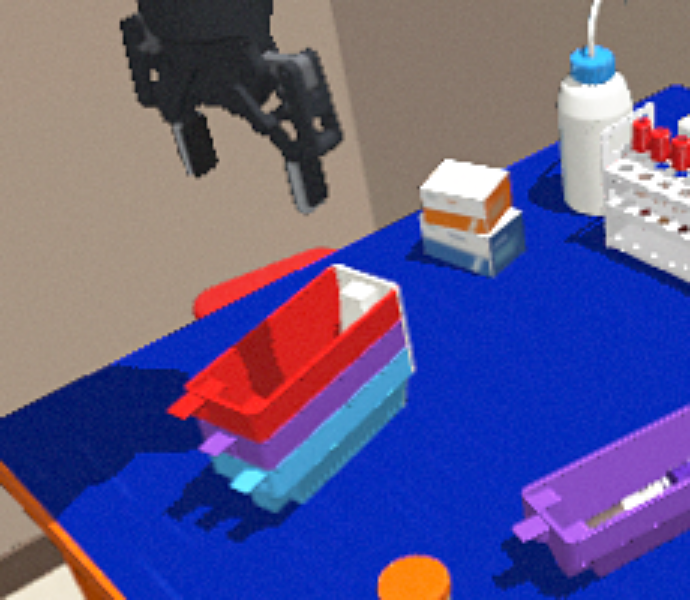

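```bash
python3 -c "
from h import *
go(463.8,281.1,109,-73.7)"
```

```text
t 3.1 pos [462.7 279.5 230.4] psi -73.8 shift cm [ 0.15 -0.12 12.14] turn -0.002 q [ -60.    9.   27.   99.   -4.   73. -106.] w 85.2 F [0.3 1.3 0. ]
```

arm_command(steps=[0,0,0,0.1,-0.1,2,0,0,0,0,0,0,2,0,0,0,0,0,0,2,0,0,0,0,0,0,2,0,0,0,0,0,0,2,0])

```text
time: 3.6
position: [462.1, 282.9, 129.4]
ee_rot: [[0.959, 0.283, -0.0], [0.283, -0.959, 0.0], [-0.0, -0.001, -1.0]]
ft_force: [0.8, 0.9, 0.4]
grip_width: 86.0
```

arm_command(steps=[0,0,0,0,0,1.5,0,0,0,0,0,0,0.6,0,0,0,0,0,0,0,0,0,0,0,0,0,0,0])

```text
time: 4.0
position: [463.1, 282.1, 110.0]
ee_rot: [[0.96, 0.279, 0.001], [0.279, -0.96, 0.001], [0.001, -0.0, -1.0]]
ft_force: [0.5, 0.0, 0.2]
grip_width: 85.5
```

```bash
python3 - <<'E'
from h import *
im,W,d=look("scene","s2"); cv2.imwrite("pics/s2c.png",cv2.resize(im[110:250,130:290],None,fx=5,fy=5)[:600])
go(463.8,281.1,109,-73.7)
E
```

```text
t 4.0 pos [463.3 282.  110.2] psi -73.8 shift cm [0.02 0.1  0.12] turn -0.002 q [ -58.   16.   26.  107.   -8.   59. -103.] w 85.2 F [ 0.1 -0.3 -0.9]
```

View pics/s2c.png

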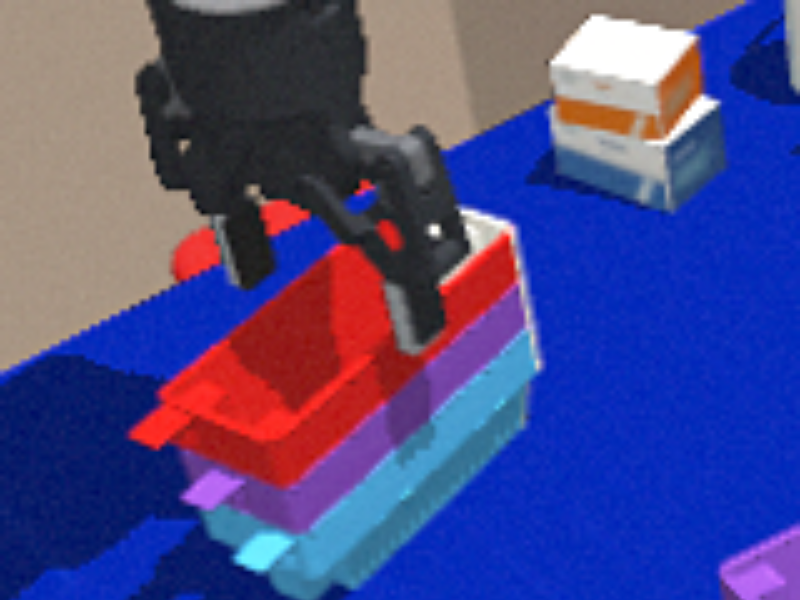

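arm_command(steps=[0,0,0,0,0.1,0.35,0.1,0,0,0,0,0,0,0.5,0,0,0,0,0,0,1,0,0,0,0,0,0,1,0,0,0,0,0,0,1], newtons=40)

```text
time: 4.55
position: [463.6, 280.4, 106.2]
ee_rot: [[0.961, 0.278, 0.0], [0.278, -0.961, 0.0], [0.001, -0.0, -1.0]]
ft_force: [-1.1, -0.8, 5.2]
grip_width: 63.2
```

arm_command(steps=[0,0,0,0,0,0,1,0,0,0,0,0,0,1,0,0,0,0,0,-0.3,1,0,0,0,0,0,-0.3,1,0,0,0,0,0,-0.4,1])

```text
time: 5.05
position: [463.1, 280.4, 115.8]
ee_rot: [[0.96, 0.278, -0.0], [0.278, -0.96, -0.0], [-0.0, 0.0, -1.0]]
ft_force: [0.5, -0.3, -1.4]
grip_width: 62.9
```

arm_command(steps=[0,0,0,0,0,-0.8,1,0,0,0,0,0,-1,1,0,0,0,0,0,-1,1,0,0,0,0,0,-1,1,0,0,0,0,0,-1,1])

```text
time: 5.55
position: [463.4, 280.5, 164.9]
ee_rot: [[0.961, 0.278, 0.0], [0.278, -0.961, 0.0], [0.0, -0.0, -1.0]]
ft_force: [0.3, -0.5, -1.5]
grip_width: 63.1
```

```bash
python3 - <<'E'
from h import *
im,W,d=look("scene","s3"); cv2.imwrite("pics/s3c.png",cv2.resize(im[90:250,130:290],None,fx=4,fy=4)[:600])
go(410.2,-318.3,230,-100.8)
E
```

```text
t 5.6 pos [464.1 280.9 166.5] psi -73.9 shift cm [-21.82  56.05  -6.47] turn 0.47 q [ -59.   12.   26.  104.   -6.   65. -105.] w 63.0 F [1.7 0.8 1. ]
```

View pics/s3c.png

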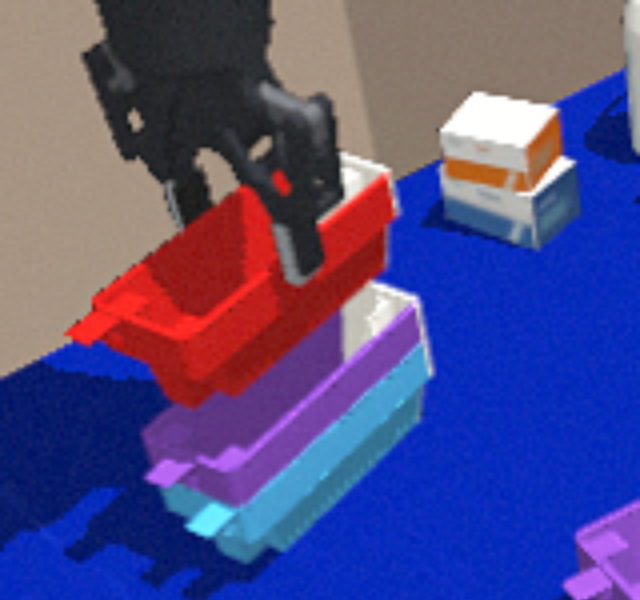

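arm_command(steps=[0,0,0.1,0,0,-1.5,1,0,0,0.12,0,0,-2,1,0,0,0.12,0,0,-2,1,0,0,0.13,0,0,-1,1,0,0,0,0,0,0,1])

```text
time: 6.1
position: [464.0, 280.8, 230.4]
ee_rot: [[0.982, -0.189, 0.002], [-0.189, -0.982, 0.002], [0.002, -0.002, -1.0]]
ft_force: [0.6, 0.2, -1.6]
grip_width: 63.2
```

```bash
python3 - <<'E'
from h import *
go(410.2,-318.3,230,-100.8)
E
```

```text
t 6.1 pos [464.  280.8 230.4] psi -100.9 shift cm [ 6.05 59.85 -0.09] turn -0.002 q [ -62.    9.   30.   99.   -5.   73. -133.] w 63.2 F [ 0.6  0.2 -1.6]
```

arm_command(steps=[0,0,0,0.3,1.5,0,1,0,0,0,0.3,3.2,0,1,0,0,0,0.3,3.2,0,1,0,0,0,0.3,3.2,0,1,0,0,0,0.3,3.2,0,1])

```text
time: 6.6
position: [450.5, 134.5, 227.7]
ee_rot: [[0.983, -0.184, -0.001], [-0.184, -0.983, -0.001], [-0.001, 0.001, -1.0]]
ft_force: [0.5, -0.5, -1.2]
grip_width: 62.6
```

arm_command(steps=[0,0,0,0.3,3.2,0,1,0,0,0,0.3,3.2,0,1,0,0,0,0.3,3.2,0,1,0,0,0,0.3,3.2,0,1,0,0,0,0.3,3.2,0,1])

```text
time: 7.1
position: [434.8, -25.1, 227.8]
ee_rot: [[0.983, -0.184, -0.001], [-0.184, -0.983, 0.0], [-0.001, 0.0, -1.0]]
ft_force: [0.9, -0.9, -1.2]
grip_width: 63.1
```

arm_command(steps=[0,0,0,0.3,3.2,0,1,0,0,0,0.3,3.2,0,1,0,0,0,0.3,3.2,0,1,0,0,0,0.3,3.2,0,1,0,0,0,0.3,3.2,0,1])

```text
time: 7.6
position: [419.2, -184.8, 227.8]
ee_rot: [[0.983, -0.184, -0.001], [-0.184, -0.983, 0.001], [-0.001, -0.001, -1.0]]
ft_force: [0.3, 0.6, -0.8]
grip_width: 63.2
```

arm_command(steps=[0,0,0,0.3,3.2,0,1,0,0,0,0.3,3.2,0,1,0,0,0,0.3,3.2,0,1,0,0,0,0.3,3.2,0,1,0,0,0,0.35,0.75,0,1])

```text
time: 8.1
position: [408.0, -322.4, 227.8]
ee_rot: [[0.982, -0.188, -0.002], [-0.188, -0.982, -0.001], [-0.002, 0.002, -1.0]]
ft_force: [-0.5, -0.3, -0.7]
grip_width: 62.9
```

arm_command(steps=[0,0,0,0,0,2,1,0,0,0,0,0,2,1,0,0,0,0,0,2,1,0,0,0,0,0,0,1,0,0,0,0,0,0,1])

```text
time: 8.6
position: [409.7, -319.3, 168.7]
ee_rot: [[0.982, -0.187, -0.001], [-0.187, -0.982, 0.0], [-0.001, -0.0, -1.0]]
ft_force: [0.5, -1.1, -0.6]
grip_width: 63.0
```

```bash
python3 - <<'E'
from h import *
im,W,d=look("scene","s4"); cv2.imwrite("pics/s4c.png",cv2.resize(im[210:470,300:560],None,fx=2.3,fy=2.3))
im,W2,d=look("top","t4"); cv2.imwrite("pics/t4c.png",cv2.resize(im[210:350,390:530],None,fx=4,fy=4))
go(410.2,-318.3,108,-100.8)
print(rect(W2,(430,220,500,335),150,185))
E
```

```text
t 8.7 pos [ 410.7 -319.3  169.6] psi -100.7 shift cm [-0.08 -0.09  6.16] turn 0.001 q [-25.  17.  67. 108. -17.  67. -52.] w 62.7 F [-0.5  0.4 -0.3]
(array([ 420.25836182, -318.11230469]), [66.7899169921875, 142.55601501464844], np.float32(-10.689116), np.float64(168.8073888200512), np.float64(178.9180756370029), 398)
```

View pics/s4c.png

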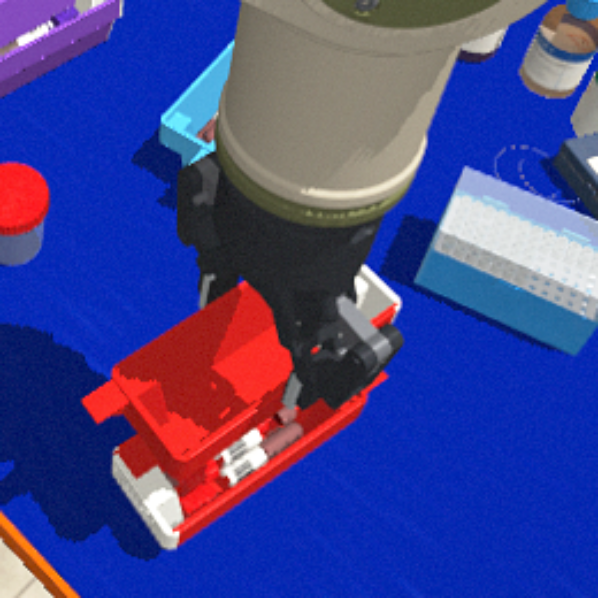

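```bash
python3 - <<'E'
from h import *
im,W2,d=look("top","t5")
M=(W2[...,2]>145)&(W2[...,2]<190)&(im[...,2]>120)&(im[...,1]<90)
Q=W2[M];Q=Q[(abs(Q[:,0]-410)<130)&(abs(Q[:,1]+318)<70)]
c=np.array([410.2,-318.3]);a=np.radians(-10.8);R=np.array([[np.cos(a),-np.sin(a)],[np.sin(a),np.cos(a)]])
L=(Q[:,:2]-c)@R
print(len(Q),np.percentile(L,[0,1,99,100],axis=0).round(1).tolist())
E
```

```text
91 [[-53.1, -31.1], [-52.7, -30.7], [72.3, 35.5], [74.1, 35.5]]
```

```bash
python3 -c "
import cv2
im=cv2.imread('pics/t5.png');cv2.imwrite('pics/t5c.png',cv2.resize(im[220:370,390:540],None,fx=4,fy=4))"
```

```text
(no output)
```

View pics/t5c.png

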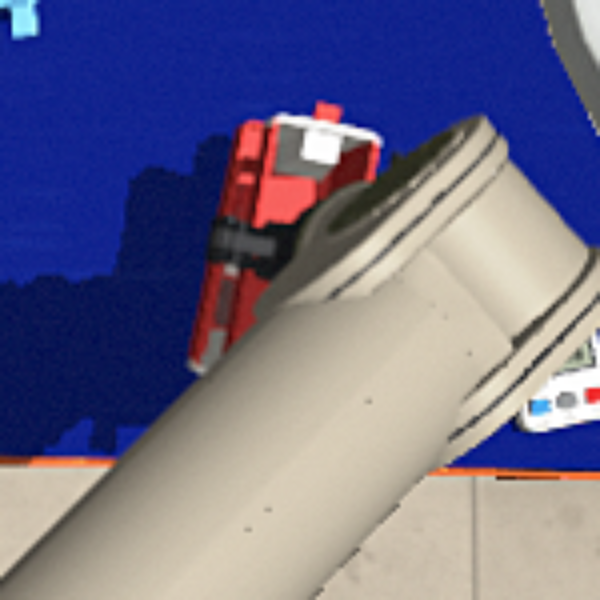

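```bash
cat >> h.py <<'E'
def pix(n,u,v,z):
    c=calibration(n);p=cv2.undistortPoints(np.array([[[u,v]]],float),c["K"],c["dist_coeffs"])[0,0]
    r=np.array(c["attitude"])@[p[0],p[1],1];o=np.array(c["position"]);return o+r*(z-o[2])/r[2]
def local(p,c,deg):
    a=np.radians(deg);d=np.array(p[:2])-c;return np.round([d@[np.cos(a),np.sin(a)],d@[-np.sin(a),np.cos(a)]],1)
E
python3 - <<'E'
from h import *
for u,v in [(458.75,249.5),(485.5,253)]: print(local(pix("top",u,v,175),[410.2,-318.3],-10.8))
E
```

```text
[77.2 32.1]
[ 82.  -30.6]
```

arm_command(steps=[0,0,0,0,-0.05,1.5,1,0,0,0,0,0,1.5,1,0,0,0,0,0,1.5,1,0,0,0,0,0,0.8,1,0,0,0,0,0,0.4,1])

```text
time: 9.25
position: [410.3, -318.2, 110.4]
ee_rot: [[0.982, -0.187, -0.002], [-0.187, -0.982, 0.0], [-0.002, -0.0, -1.0]]
ft_force: [-0.0, -0.4, -0.3]
grip_width: 63.1
```

arm_command(steps=[0,0,0,0,0,0.2,1,0,0,0,0,0,0.1,1,0,0,0,0,0,0,1,0,0,0,0,0,0,1])

```text
time: 9.65
position: [411.1, -318.5, 109.1]
ee_rot: [[0.982, -0.187, 0.001], [-0.187, -0.982, -0.0], [0.001, -0.0, -1.0]]
ft_force: [0.0, -0.6, 0.2]
grip_width: 62.3
```

```bash
python3 - <<'E'
from h import *
im,W,d=look("scene","s6"); cv2.imwrite("pics/s6c.png",cv2.resize(im[250:470,310:530],None,fx=2.6,fy=2.6))
go(410.2,-318.3,108,-100.8)
E
```

```text
t 9.7 pos [ 411.1 -318.4  109.1] psi -100.8 shift cm [-0.09  0.01  0.11] turn 0.0 q [-20.  22.  62. 111. -23.  60. -48.] w 62.7 F [ 0.4 -0.6 -1.3]
```

View pics/s6c.png

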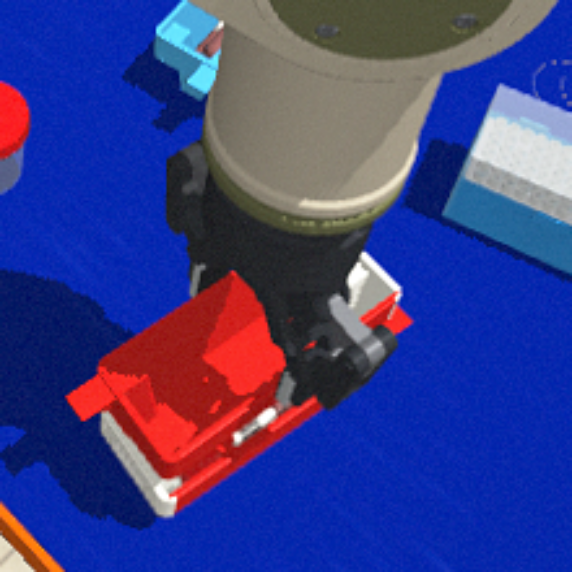

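arm_command(steps=[0,0,0,0,0,0.1,1,0,0,0,0,0,0.1,1,0,0,0,0,0,0.05,1,0,0,0,0,0,0,1])

```text
time: 10.1
position: [411.2, -318.6, 108.0]
ee_rot: [[0.982, -0.187, 0.001], [-0.187, -0.982, 0.001], [0.001, -0.002, -1.0]]
ft_force: [-8.0, 7.1, 26.9]
grip_width: 63.0
```

arm_command(steps=[0,0,0,0,0,-0.15,0.8,0,0,0,0,0,0,0.4,0,0,0,0,0,0,0,0,0,0,0,0,0,0,0,0,0,0,0,0,0])

```text
time: 10.6
position: [410.8, -318.3, 107.6]
ee_rot: [[0.982, -0.187, -0.0], [-0.187, -0.982, 0.0], [-0.0, -0.0, -1.0]]
ft_force: [-0.5, -0.4, 0.5]
grip_width: 85.7
```

arm_command(steps=[0,0,0,0,0,-1,0,0,0,0,0,0,-2,0,0,0,0,0,0,-3,0,0,0,0,0,0,-3,0,0,0,0,0,0,-3,0])

```text
time: 11.1
position: [410.5, -318.6, 229.4]
ee_rot: [[0.982, -0.188, -0.0], [-0.188, -0.982, -0.0], [-0.0, 0.0, -1.0]]
ft_force: [1.1, 0.0, -0.2]
grip_width: 85.1
```

```bash
python3 - <<'E'
from h import *
im,W,d=look("scene","s7"); cv2.imwrite("pics/s7c.png",cv2.resize(im[250:470,310:530],None,fx=2.6,fy=2.6))
im2,W2,d=look("top"); 
go(463.8,281.1,204,-73.7)
print("nest",rect(W2,(185,210,250,310),74,98))
E
```

```text
t 11.2 pos [ 412.  -319.8  231.5] psi -100.8 shift cm [ -6.21 -60.     2.68] turn -0.473 q [-30.  12.  71. 103. -12.  73. -56.] w 85.6 F [-0.1  0.3 -0. ]
nest (array([453.77514648, 278.41983032]), [66.75238800048828, 187.65182495117188], np.float32(17.084581), np.float64(83.0131502483755), np.float64(91.00805979650102), 632)
```

View pics/s7c.png

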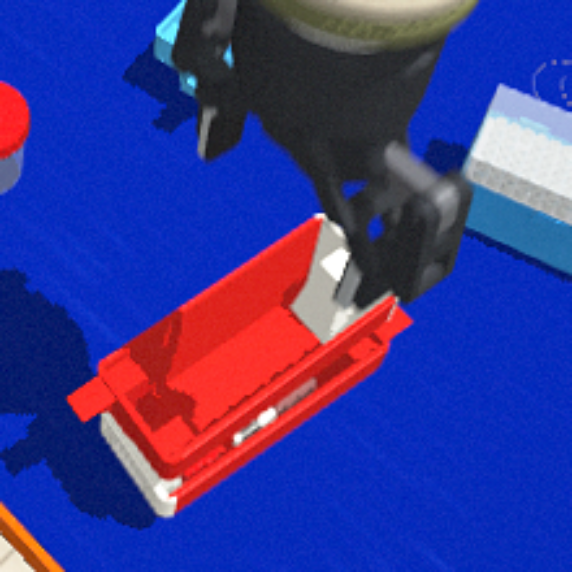

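arm_command(steps=[0,0,0,-0.35,-2,0,0,0,0,0,-0.35,-3.5,0,0,0,0,0,-0.35,-3.5,0,0,0,0,0,-0.35,-3.5,0,0,0,0,0,-0.35,-3.5,0,0])

```text
time: 11.7
position: [423.6, -156.2, 228.1]
ee_rot: [[0.982, -0.186, 0.002], [-0.186, -0.982, 0.002], [0.001, -0.002, -1.0]]
ft_force: [0.3, 1.0, -1.7]
grip_width: 85.3
```

arm_command(steps=[0,0,0,-0.35,-3.5,0,0,0,0,0,-0.35,-3.5,0,0,0,0,0,-0.35,-3.5,0,0,0,0,0,-0.35,-3.5,0,0,0,0,0,-0.35,-3.5,0,0])

```text
time: 12.2
position: [439.0, 18.4, 227.8]
ee_rot: [[0.982, -0.188, -0.0], [-0.188, -0.982, 0.001], [-0.0, -0.001, -1.0]]
ft_force: [0.3, 0.4, 1.1]
grip_width: 85.8
```

arm_command(steps=[0,0,0,-0.35,-3.5,0,0,0,0,0,-0.35,-3.5,0,0,0,0,0,-0.35,-3.5,0,0,0,0,0,-0.35,-3.5,0,0,0,0,0,-0.35,-3.5,0,0])

```text
time: 12.7
position: [454.7, 193.7, 227.7]
ee_rot: [[0.982, -0.187, -0.0], [-0.187, -0.982, 0.0], [-0.0, -0.0, -1.0]]
ft_force: [-0.2, -0.1, 0.9]
grip_width: 85.5
```

arm_command(steps=[0,0,0,-0.35,-3.5,0,0,0,0,0,-0.35,-3.5,0,0,0,0,0,-0.3,-2,0,0,0,0,-0.14,0,0,0,0,0,0,-0.14,0,0,0,0])

```text
time: 13.2
position: [461.7, 282.6, 227.5]
ee_rot: [[0.995, 0.097, -0.0], [0.097, -0.995, -0.001], [-0.0, 0.001, -1.0]]
ft_force: [0.2, -0.4, -0.1]
grip_width: 85.5
```

arm_command(steps=[0,0,-0.14,0,0,0,0,0,0,-0.055,0,0,0,0,0,0,0,0,0,2,0,0,0,0,0,0,0,0,0,0,0,0,0,0,0])

```text
time: 13.7
position: [461.7, 282.1, 207.9]
ee_rot: [[0.959, 0.282, -0.001], [0.282, -0.959, -0.001], [-0.001, 0.001, -1.0]]
ft_force: [-0.5, 0.5, 0.6]
grip_width: 85.2
```

```bash
python3 - <<'E'
from h import *
go(463.8,281.1,80.5,-73.6)
E
```

```text
t 13.7 pos [461.7 282.1 207.9] psi -73.6 shift cm [ 0.18  0.15 12.74] turn -0.0 q [ -64.   10.   31.  101.   -6.   70. -105.] w 85.2 F [-0.5  0.5  0.6]
```

arm_command(steps=[0,0,0,0.2,0.15,2.5,0,0,0,0,0,0,3,0,0,0,0,0,0,3,0,0,0,0,0,0,2,0,0,0,0,0,0,1.5,0])

```text
time: 14.2
position: [464.1, 281.8, 87.2]
ee_rot: [[0.959, 0.283, -0.0], [0.283, -0.959, -0.0], [-0.0, 0.0, -1.0]]
ft_force: [0.0, 1.0, 0.0]
grip_width: 85.4
```

arm_command(steps=[0,0,0,0,0,0.7,0,0,0,0,0,0,0,0.1,0,0,0,0,0,0,0.5,0,0,0,0,0,0,1,0,0,0,0,0,0,1])

```text
time: 14.7
position: [464.9, 282.1, 82.2]
ee_rot: [[0.959, 0.283, 0.002], [0.283, -0.959, 0.001], [0.002, -0.001, -1.0]]
ft_force: [-1.5, -2.7, 7.5]
grip_width: 62.7
```

arm_command(steps=[0,0,0,0,0,0,1,0,0,0,0,0,0,1,0,0,0,0,0,0,1,0,0,0,0,0,0,1])

```text
time: 15.1
position: [464.9, 282.1, 82.2]
ee_rot: [[0.959, 0.283, 0.002], [0.283, -0.959, 0.001], [0.002, -0.001, -1.0]]
ft_force: [-0.8, -2.8, 7.6]
grip_width: 63.1
```

arm_command(steps=[0,0,0,0,0,-0.3,1,0,0,0,0,0,-0.3,1,0,0,0,0,0,-0.4,1,0,0,0,0,0,-0.8,1,0,0,0,0,0,-1,1])

```text
time: 15.6
position: [463.9, 281.9, 109.4]
ee_rot: [[0.959, 0.283, -0.0], [0.283, -0.959, -0.0], [-0.0, 0.0, -1.0]]
ft_force: [0.1, -0.0, -1.0]
grip_width: 62.9
```

arm_command(steps=[0,0,0,0,0,-1,1,0,0,0,0,0,-1,1,0,0,0,0,0,-1,1,0,0,0,0,0,-1,1,0,0,0,0,0,0,1])

```text
time: 16.1
position: [464.8, 282.4, 150.5]
ee_rot: [[0.959, 0.283, 0.002], [0.283, -0.959, 0.002], [0.002, -0.001, -1.0]]
ft_force: [0.6, 0.2, -1.3]
grip_width: 62.6
```

```bash
python3 - <<'E'
from h import *
im,W,d=look("scene","s8"); cv2.imwrite("pics/s8c.png",cv2.resize(im[90:250,130:290],None,fx=3.5,fy=3.5))
go(582.2,50.8,230,82.1)
E
```

```text
t 16.1 pos [464.4 282.2 149.5] psi -73.6 shift cm [ 4.76 25.52 -8.06] turn -2.717 q [ -63.   14.   31.  105.   -8.   64. -103.] w 63.0 F [-0.5 -0.2 -2.4]
```

View pics/s8c.png

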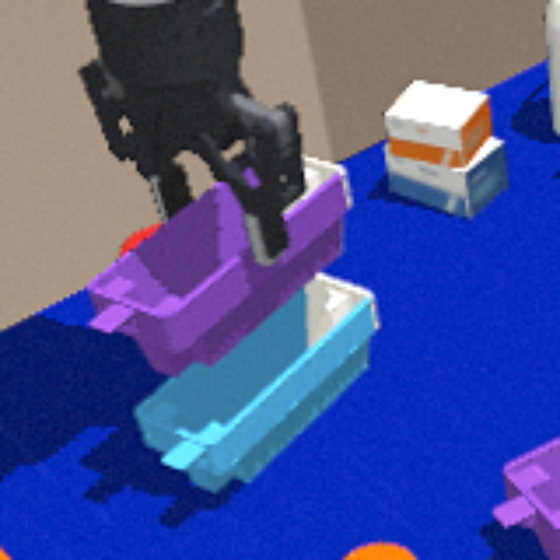

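arm_command(steps=[0,0,0,0.3,1.5,-2,1,0,0,0,0.6,3.2,-2,1,0,0,0,0.6,3.2,-2,1,0,0,0,0.6,3.2,-2,1,0,0,0,0.6,3.2,0,1])

```text
time: 16.65
position: [531.9, 151.4, 231.0]
ee_rot: [[0.959, 0.283, 0.003], [0.283, -0.959, 0.002], [0.003, -0.001, -1.0]]
ft_force: [-0.2, 0.5, -2.0]
grip_width: 62.7
```

arm_command(steps=[0,0,0,0.6,3.2,0,1,0,0,0,0.6,3.2,0,1,0,0,0,0.6,3.2,0,1,0,0,0,0.3,1.6,0,1,0,0,0,0,0,0,1])

```text
time: 17.15
position: [582.7, 47.7, 228.2]
ee_rot: [[0.96, 0.279, -0.0], [0.279, -0.96, -0.002], [-0.001, 0.001, -1.0]]
ft_force: [0.3, 0.0, -1.3]
grip_width: 62.5
```

arm_command(steps=[0,0,-0.1,0,0,0,1,0,0,-0.14,0,0,0,1,0,0,-0.14,0,0,0,1,0,0,-0.14,0,0,0,1,0,0,-0.14,0,0,0,1])

```text
time: 17.65
position: [581.7, 52.2, 228.3]
ee_rot: [[0.578, 0.816, -0.001], [0.816, -0.578, 0.0], [-0.0, -0.001, -1.0]]
ft_force: [-0.5, 0.3, -1.5]
grip_width: 62.8
```

arm_command(steps=[0,0,-0.14,0,0,0,1,0,0,-0.14,0,0,0,1,0,0,-0.14,0,0,0,1,0,0,-0.14,0,0,0,1,0,0,-0.14,0,0,0,1])

```text
time: 18.15
position: [581.7, 52.2, 228.3]
ee_rot: [[-0.083, 0.997, -0.001], [0.997, 0.083, 0.0], [0.0, -0.001, -1.0]]
ft_force: [0.4, 0.7, -1.2]
grip_width: 62.8
```

arm_command(steps=[0,0,-0.14,0,0,0,1,0,0,-0.14,0,0,0,1,0,0,-0.14,0,0,0,1,0,0,-0.14,0,0,0,1,0,0,-0.14,0,0,0,1])

```text
time: 18.65
position: [581.7, 52.2, 228.3]
ee_rot: [[-0.706, 0.709, -0.001], [0.709, 0.706, 0.0], [0.001, -0.001, -1.0]]
ft_force: [0.4, -0.7, -0.8]
grip_width: 62.9
```

arm_command(steps=[0,0,-0.14,0,0,0,1,0,0,-0.14,0,0,0,1,0,0,-0.14,0,0,0,1,0,0,-0.1,0,0,0,1,0,0,0,0,0,0,1])

```text
time: 19.15
position: [581.8, 52.0, 228.3]
ee_rot: [[-0.963, 0.269, -0.001], [0.269, 0.963, 0.0], [0.001, 0.0, -1.0]]
ft_force: [-0.5, -0.2, -2.1]
grip_width: 62.7
```

```bash
python3 - <<'E'
from h import *
im,W,d=look("top","t9"); cv2.imwrite("pics/t9c.png",cv2.resize(im[150:290,250:390],None,fx=4,fy=4))
print(rect(W,(260,140,350,290),200,245))
go(582.2,50.8,170,82.1)
E
```

```text
(array([644.98822021,   6.84688044]), [4.630256175994873, 19.13563346862793], np.float32(0.93833196), np.float64(230.15996929754192), np.float64(234.83681714550588), 24)
t 19.2 pos [581.9  51.8 228.4] psi 74.2 shift cm [-0.06 -0.09  5.84] turn -0.138 q [-27.  15.  20.  93.  -5.  74.  69.] w 62.7 F [-0.  -0.3 -1.1]
```

View pics/t9c.png

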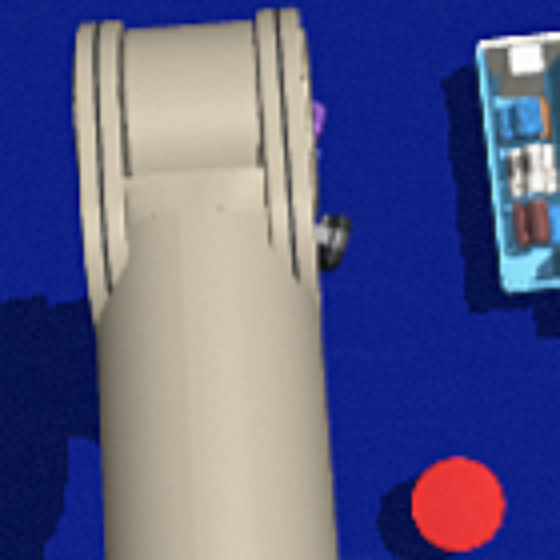

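arm_command(steps=[0,0,-0.138,0,0,0,1,0,0,0,0,0,2,1,0,0,0,0,0,3,1,0,0,0,0,0,3,1,0,0,0,0,0,1.2,1])

```text
time: 19.7
position: [580.5, 51.3, 133.8]
ee_rot: [[-0.99, 0.138, -0.004], [0.138, 0.99, -0.001], [0.004, -0.001, -1.0]]
ft_force: [0.3, -0.1, -1.1]
grip_width: 62.8
```

arm_command(steps=[0,0,0,0,0,0.6,1,0,0,0,0,0,0,1,0,0,0,0,0,0,1])

```text
time: 20.0
position: [583.0, 51.0, 132.1]
ee_rot: [[-0.991, 0.137, 0.002], [0.137, 0.991, 0.0], [-0.002, 0.001, -1.0]]
ft_force: [-0.0, -0.4, -0.9]
grip_width: 62.8
```

```bash
python3 - <<'E'
from h import *
im,W,d=look("scene","s10"); cv2.imwrite("pics/s10c.png",cv2.resize(im[120:290,220:400],None,fx=4.2,fy=3.5))
go(580.9,51,112,82.1)
E
```

```text
t 20.1 pos [583.1  51.  132.2] psi 82.1 shift cm [ 0.22 -0.03  2.02] turn 0.001 q [-25.  19.  19.  99.  -7.  63.  78.] w 63.0 F [-1.   0.3 -1. ]
```

View pics/s10c.png

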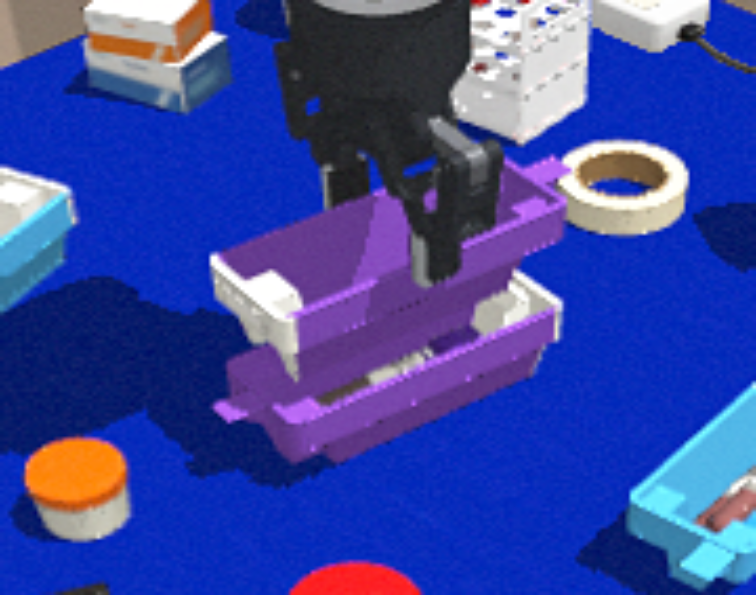

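arm_command(steps=[0,0,0,0.15,0,0.8,1,0,0,0,0,0,0.7,1,0,0,0,0,0,0.4,1,0,0,0,0,0,0,1,0,0,0,0,0,0,1])

```text
time: 20.55
position: [580.8, 51.0, 111.7]
ee_rot: [[-0.991, 0.136, -0.0], [0.136, 0.991, -0.0], [0.0, -0.0, -1.0]]
ft_force: [0.2, -0.1, -1.2]
grip_width: 62.9
```

arm_command(steps=[0,0,0,0,0,0.1,1,0,0,0,0,0,0.1,1,0,0,0,0,0,0,1])

```text
time: 20.85
position: [581.0, 51.1, 110.1]
ee_rot: [[-0.991, 0.136, 0.001], [0.136, 0.991, 0.0], [-0.001, 0.0, -1.0]]
ft_force: [-0.1, -0.7, -0.3]
grip_width: 62.9
```

arm_command(steps=[0,0,0,0,0,0.1,1,0,0,0,0,0,0.1,1,0,0,0,0,0,0,1])

```text
time: 21.15
position: [581.1, 51.1, 109.9]
ee_rot: [[-0.991, 0.136, 0.001], [0.136, 0.991, 0.001], [-0.001, 0.001, -1.0]]
ft_force: [-9.1, -0.7, 20.6]
grip_width: 62.9
```

arm_command(steps=[0,0,0,0,0,-0.15,0.8,0,0,0,0,0,0,0.4,0,0,0,0,0,0,0,0,0,0,0,0,0,0,0,0,0,0,0,0,0])

```text
time: 21.65
position: [580.7, 51.1, 109.0]
ee_rot: [[-0.991, 0.136, -0.0], [0.136, 0.991, -0.0], [0.0, -0.0, -1.0]]
ft_force: [0.3, 0.5, -0.0]
grip_width: 85.7
```

arm_command(steps=[0,0,0,0,0,-1,0,0,0,0,0,0,-2,0,0,0,0,0,0,-3,0,0,0,0,0,0,-3,0,0,0,0,0,0,-1,0])

```text
time: 22.15
position: [582.2, 51.1, 213.3]
ee_rot: [[-0.991, 0.137, 0.005], [0.137, 0.991, 0.001], [-0.005, 0.002, -1.0]]
ft_force: [0.7, -0.4, 0.6]
grip_width: 85.8
```

```bash
python3 - <<'E'
from h import *
im,W,d=look("scene","s11"); cv2.imwrite("pics/s11c.png",cv2.resize(im[120:290,220:400],None,fx=4.2,fy=3.5))
go(463.8,281.1,210,-73.6)
im,W2,d=look("top"); print("nest",rect(W2,(185,210,250,310),48,72))
E
```

```text
t 22.2 pos [582.3  51.1 213.4] psi 82.1 shift cm [14.88 21.17  0.31] turn 2.718 q [-26.  15.  19.  94.  -5.  72.  77.] w 85.3 F [ 0.7 -0.   1.3]
nest (array([453.98294067, 279.37744141]), [66.80325317382812, 187.67108154296875], np.float32(15.906201), np.float64(56.69994818903115), np.float64(64.39920151941503), 612)
```

View pics/s11c.png

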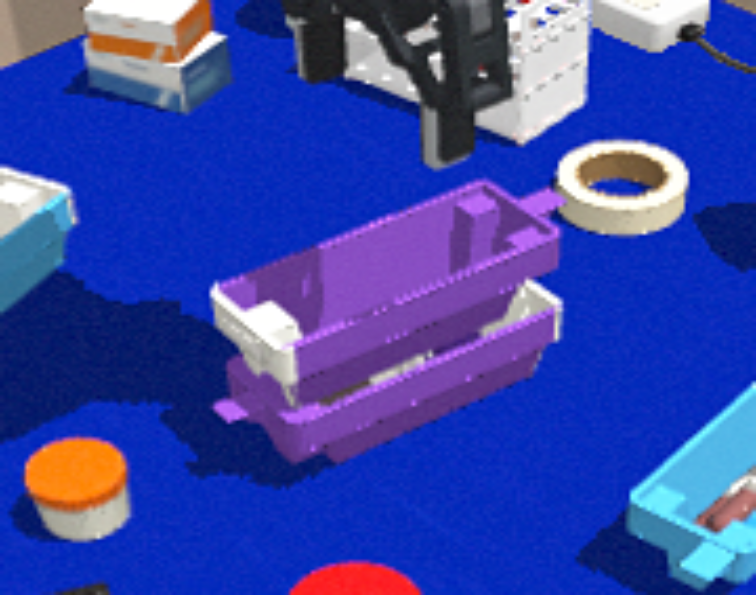

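arm_command(steps=[0,0,0,0.9,1.2,0,0,0,0,0,1.75,2.5,0,0,0,0,0,1.75,2.5,0,0,0,0,0,1.75,2.5,0,0,0,0,0,1.75,2.5,0,0])

```text
time: 22.75
position: [515.6, 174.6, 207.7]
ee_rot: [[-0.991, 0.136, -0.002], [0.136, 0.991, -0.001], [0.002, -0.001, -1.0]]
ft_force: [0.0, -0.6, -0.2]
grip_width: 85.2
```

arm_command(steps=[0,0,0,1.75,2.5,0,0,0,0,0,1.75,2.5,0,0,0,0,0,1.75,2.5,0,0,0,0,0,1.75,2.5,0,0,0,0,0.1,0,0,0,0])

```text
time: 23.25
position: [457.8, 286.3, 207.5]
ee_rot: [[-0.974, 0.228, -0.003], [0.228, 0.974, -0.0], [0.003, -0.001, -1.0]]
ft_force: [0.7, -0.9, 0.2]
grip_width: 85.7
```

arm_command(steps=[0,0,0.14,0,0,0,0,0,0,0.14,0,0,0,0,0,0,0.14,0,0,0,0,0,0,0.14,0,0,0,0,0,0,0.14,0,0,0,0])

```text
time: 23.75
position: [460.4, 281.9, 207.7]
ee_rot: [[-0.589, 0.808, -0.002], [0.808, 0.589, -0.001], [0.0, -0.003, -1.0]]
ft_force: [0.4, -1.1, 1.2]
grip_width: 85.5
```

arm_command(steps=[0,0,0.14,0,0,0,0,0,0,0.14,0,0,0,0,0,0,0.14,0,0,0,0,0,0,0.14,0,0,0,0,0,0,0.14,0,0,0,0])

```text
time: 24.25
position: [460.4, 281.8, 207.6]
ee_rot: [[0.071, 0.997, -0.002], [0.997, -0.071, -0.002], [-0.002, -0.002, -1.0]]
ft_force: [-0.5, -0.4, 0.5]
grip_width: 85.5
```

arm_command(steps=[0,0,0.14,0,0,0,0,0,0,0.14,0,0,0,0,0,0,0.14,0,0,0,0,0,0,0.14,0,0,0,0,0,0,0.14,0,0,0,0])

```text
time: 24.75
position: [460.5, 281.8, 207.6]
ee_rot: [[0.697, 0.717, -0.002], [0.717, -0.697, -0.002], [-0.003, -0.001, -1.0]]
ft_force: [0.0, -0.3, -0.2]
grip_width: 85.0
```

arm_command(steps=[0,0,0.14,0,0,0,0,0,0,0.14,0,0,0,0,0,0,0.14,0,0,0,0,0,0,0.1,0,0,0,0,0,0,0,0,0,0,0])

```text
time: 25.25
position: [460.6, 281.8, 207.8]
ee_rot: [[0.96, 0.28, -0.002], [0.28, -0.96, -0.001], [-0.002, 0.001, -1.0]]
ft_force: [-0.1, -0.6, -1.3]
grip_width: 85.5
```

```bash
python3 - <<'E'
from h import *
go(464,281.8,55,-73.7)
E
```

```text
t 25.2 pos [460.6 281.8 207.8] psi -73.7 shift cm [ 0.36  0.08 15.28] turn -0.0 q [ -56.   10.   22.  101.   -4.   70. -107.] w 85.5 F [-0.1 -0.6 -1.3]
```

arm_command(steps=[0,0,0,0.35,0.1,2.5,0,0,0,0,0,0,3.5,0,0,0,0,0,0,3.5,0,0,0,0,0,0,2.5,0,0,0,0,0,0,2,0])

```text
time: 25.75
position: [464.0, 281.2, 66.7]
ee_rot: [[0.959, 0.285, -0.003], [0.285, -0.959, -0.002], [-0.003, 0.001, -1.0]]
ft_force: [0.1, -0.4, 0.4]
grip_width: 85.2
```

arm_command(steps=[0,0,0,0,0,1.2,0,0,0,0,0,0,0,0.1,0,0,0,0,0,0,0.5,0,0,0,0,0,0,1,0,0,0,0,0,0,1])

```text
time: 26.25
position: [466.1, 281.9, 58.2]
ee_rot: [[0.96, 0.281, 0.001], [0.281, -0.96, 0.001], [0.001, -0.001, -1.0]]
ft_force: [-0.2, 0.3, -1.4]
grip_width: 63.1
```

arm_command(steps=[0,0,0,0,0,0,1,0,0,0,0,0,0,1,0,0,0,0,0,0,1,0,0,0,0,0,0,1])

```text
time: 26.65
position: [466.1, 281.8, 58.1]
ee_rot: [[0.96, 0.281, 0.001], [0.281, -0.96, 0.001], [0.001, -0.001, -1.0]]
ft_force: [-1.7, -0.4, 6.5]
grip_width: 62.9
```

arm_command(steps=[0,0,0,0,0,-0.3,1,0,0,0,0,0,-0.5,1,0,0,0,0,0,-1,1,0,0,0,0,0,-2,1,0,0,0,0,0,-3,1])

```text
time: 27.15
position: [465.0, 280.8, 125.5]
ee_rot: [[0.96, 0.281, -0.002], [0.281, -0.96, -0.002], [-0.002, 0.001, -1.0]]
ft_force: [-0.0, 0.8, -1.6]
grip_width: 62.9
```

arm_command(steps=[0,0,0,0,0,-3,1,0,0,0,0,0,-3,1,0,0,0,0,0,-3,1,0,0,0,0,0,-1.5,1,0,0,0,0,0,0,1])

```text
time: 27.65
position: [466.7, 281.9, 233.3]
ee_rot: [[0.96, 0.281, 0.004], [0.281, -0.96, 0.003], [0.004, -0.002, -1.0]]
ft_force: [0.2, -0.3, -1.4]
grip_width: 63.0
```

```bash
python3 - <<'E'
from h import *
go(650.7,-133.7,230,97.2)
E
```

```text
t 27.6 pos [466.7 281.9 233.3] psi -73.7 shift cm [ 5.98 45.06  0.26] turn -2.983 q [ -56.    9.   22.   98.   -4.   73. -106.] w 63.0 F [ 0.2 -0.3 -1.4]
```

arm_command(steps=[0,0,0,0.2,1.5,0,1,0,0,0,0.42,3.3,0,1,0,0,0,0.42,3.3,0,1,0,0,0,0.42,3.3,0,1,0,0,0,0.42,3.3,0,1])

```text
time: 28.15
position: [525.0, 142.7, 228.9]
ee_rot: [[0.96, 0.28, -0.002], [0.28, -0.96, -0.001], [-0.002, 0.001, -1.0]]
ft_force: [1.2, 0.3, -1.2]
grip_width: 62.8
```

arm_command(steps=[0,0,0,0.42,3.3,0,1,0,0,0,0.42,3.3,0,1,0,0,0,0.42,3.3,0,1,0,0,0,0.42,3.3,0,1,0,0,0,0.42,3.3,0,1])

```text
time: 28.65
position: [591.1, -9.6, 228.9]
ee_rot: [[0.96, 0.28, -0.002], [0.28, -0.96, -0.001], [-0.002, 0.0, -1.0]]
ft_force: [0.1, 0.8, -1.1]
grip_width: 62.8
```

arm_command(steps=[0,0,0,0.42,3.3,0,1,0,0,0,0.42,3.3,0,1,0,0,0,0.42,3.3,0,1,0,0,0,0.42,3.3,0,1,0,0,0,0.15,0.65,0,1])

```text
time: 29.15
position: [646.9, -141.0, 228.5]
ee_rot: [[0.961, 0.275, -0.003], [0.275, -0.961, -0.003], [-0.004, 0.002, -1.0]]
ft_force: [0.1, -1.1, -1.1]
grip_width: 63.0
```

arm_command(steps=[0,0,-0.06,0,0,0,1,0,0,-0.14,0,0,0,1,0,0,-0.14,0,0,0,1,0,0,-0.14,0,0,0,1,0,0,-0.14,0,0,0,1])

```text
time: 29.65
position: [647.1, -135.4, 228.8]
ee_rot: [[0.614, 0.79, -0.002], [0.79, -0.614, -0.0], [-0.002, -0.002, -1.0]]
ft_force: [0.0, 0.7, -1.3]
grip_width: 63.1
```

arm_command(steps=[0,0,-0.14,0,0,0,1,0,0,-0.14,0,0,0,1,0,0,-0.14,0,0,0,1,0,0,-0.14,0,0,0,1,0,0,-0.14,0,0,0,1])

```text
time: 30.15
position: [647.0, -135.3, 228.8]
ee_rot: [[-0.039, 0.999, -0.002], [0.999, 0.039, -0.0], [-0.0, -0.002, -1.0]]
ft_force: [0.4, -0.9, -1.4]
grip_width: 63.1
```

arm_command(steps=[0,0,-0.14,0,0,0,1,0,0,-0.14,0,0,0,1,0,0,-0.14,0,0,0,1,0,0,-0.14,0,0,0,1,0,0,-0.14,0,0,0,1])

```text
time: 30.65
position: [647.0, -135.4, 228.7]
ee_rot: [[-0.674, 0.739, -0.003], [0.739, 0.674, -0.0], [0.002, -0.002, -1.0]]
ft_force: [-1.0, 0.6, -1.0]
grip_width: 62.8
```

arm_command(steps=[0,0,-0.14,0,0,0,1,0,0,-0.14,0,0,0,1,0,0,-0.14,0,0,0,1,0,0,-0.14,0,0,0,1,0,0,-0.14,0,0,0,1])

```text
time: 31.15
position: [647.0, -135.3, 228.6]
ee_rot: [[-0.991, 0.131, -0.003], [0.131, 0.991, -0.0], [0.003, -0.0, -1.0]]
ft_force: [0.5, 0.2, -1.4]
grip_width: 62.6
```

arm_command(steps=[0,0,-0.1,0,0,0,1,0,0,-0.1,0,0,0,1,0,0,0,0,0,0,1,0,0,0,0,0,0,1])

```text
time: 31.55
position: [647.4, -135.1, 229.3]
ee_rot: [[-0.998, -0.06, -0.002], [-0.06, 0.998, 0.0], [0.002, 0.0, -1.0]]
ft_force: [0.1, -0.1, -0.2]
grip_width: 63.0
```

```bash
python3 - <<'E'
from h import *
go(648.7,-133.9,136,97.2)
E
```

```text
t 31.6 pos [ 647.4 -135.1  229.3] psi 93.4 shift cm [-0.15  0.11  9.33] turn -0.066 q [  2.  24.   8.  79.  -3.  77. 103.] w 63.0 F [ 0.1 -0.1 -0.2]
```

arm_command(steps=[0,0,-0.066,-0.1,0.1,1,1,0,0,0,0,0,3,1,0,0,0,0,0,3,1,0,0,0,0,0,1.5,1,0,0,0,0,0,0.7,1])

```text
time: 32.05
position: [648.1, -133.5, 136.5]
ee_rot: [[-0.992, -0.128, -0.003], [-0.128, 0.992, 0.0], [0.003, 0.001, -1.0]]
ft_force: [-0.2, 0.2, -1.3]
grip_width: 62.8
```

arm_command(steps=[0,0,0,0,0,0,1,0,0,0,0,0,0,1,0,0,0,0,0,0,1])

```text
time: 32.35
position: [649.8, -133.7, 139.8]
ee_rot: [[-0.992, -0.129, 0.002], [-0.129, 0.992, -0.0], [-0.002, -0.001, -1.0]]
ft_force: [0.3, -0.5, -1.4]
grip_width: 62.4
```

```bash
python3 - <<'E'
from h import *
im,W,d=look("scene","s12"); cv2.imwrite("pics/s12c.png",cv2.resize(im[150:320,320:500],None,fx=4.2,fy=3.5))
go(648.7,-133.9,114,97.2)
E
```

```text
t 32.4 pos [ 649.7 -133.6  139.6] psi 97.4 shift cm [ 0.11 -0.01  2.56] turn 0.003 q [  3.  28.   7.  85.  -3.  67. 107.] w 62.8 F [ 0.5  0.3 -0.4]
```

View pics/s12c.png

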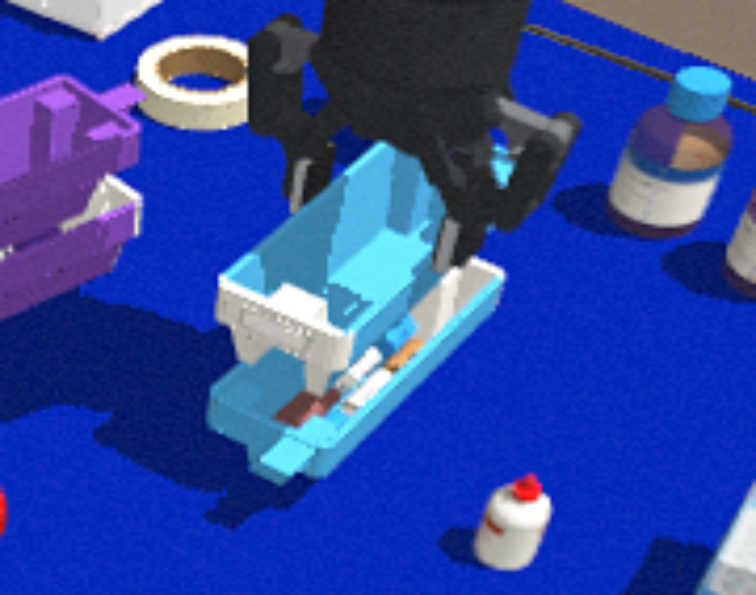

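arm_command(steps=[0,0,0,0.1,0,1,1,0,0,0,0,0,0.9,1,0,0,0,0,0,0.5,1,0,0,0,0,0,0,1,0,0,0,0,0,0,1])

```text
time: 32.9
position: [648.0, -133.6, 114.1]
ee_rot: [[-0.992, -0.129, -0.0], [-0.129, 0.992, 0.0], [0.0, 0.0, -1.0]]
ft_force: [-0.3, 0.1, -0.8]
grip_width: 62.6
```

arm_command(steps=[0,0,0,0,0,0.1,1,0,0,0,0,0,0.1,1,0,0,0,0,0,0,1])

```text
time: 33.2
position: [648.0, -133.7, 112.2]
ee_rot: [[-0.992, -0.129, -0.0], [-0.129, 0.992, 0.0], [0.0, 0.0, -1.0]]
ft_force: [0.9, -0.6, -0.8]
grip_width: 62.9
```

arm_command(steps=[0,0,0,0,0,0.1,1,0,0,0,0,0,0.1,1,0,0,0,0,0,0,1])

```text
time: 33.5
position: [648.1, -133.7, 112.0]
ee_rot: [[-0.992, -0.129, 0.001], [-0.129, 0.992, 0.0], [-0.001, 0.0, -1.0]]
ft_force: [-5.9, 1.3, 12.1]
grip_width: 63.1
```

Contact where expected (112 mm). Release and rise.

arm_command(steps=[0,0,0,0,0,-0.1,0.8,0,0,0,0,0,0,0.4,0,0,0,0,0,0,0,0,0,0,0,0,0,0,0,0,0,0,0,0,0])

```text
time: 34.0
position: [648.0, -133.6, 111.0]
ee_rot: [[-0.992, -0.129, -0.0], [-0.129, 0.992, 0.0], [0.0, 0.0, -1.0]]
ft_force: [-0.5, -0.8, 0.2]
grip_width: 85.0
```

arm_command(steps=[0,0,0,0,0,-1,0,0,0,0,0,0,-2,0,0,0,0,0,0,-3,0,0,0,0,0,0,-3,0,0,0,0,0,0,-3,0])

```text
time: 34.5
position: [648.0, -133.7, 233.3]
ee_rot: [[-0.992, -0.129, 0.001], [-0.129, 0.992, 0.0], [-0.001, -0.0, -1.0]]
ft_force: [-0.8, -0.2, -0.3]
grip_width: 85.3
```

arm_command(steps=[0,0,0,1,3,-2,0,0,0,0,1,4,-1,0,0,0,0,1,4,0,0,0,0,0,1,4,0,0,0,0,0,1,4,0,0])

```text
time: 35.0
position: [573.2, 49.7, 262.3]
ee_rot: [[-0.992, -0.129, 0.001], [-0.129, 0.992, 0.0], [-0.001, 0.0, -1.0]]
ft_force: [0.7, -0.3, 0.2]
grip_width: 85.1
```

arm_command(steps=[0,0,0,1,4,0,0,0,0,0,1,4,0,0,0,0,0,1,4,0,0,0,0,0,0,3,0,0,0,0,0,0,0,0,0])

```text
time: 35.5
position: [523.2, 198.4, 262.2]
ee_rot: [[-0.991, -0.136, 0.0], [-0.136, 0.991, 0.002], [-0.001, 0.002, -1.0]]
ft_force: [0.1, 0.2, 0.1]
grip_width: 85.7
```

```bash
python3 - <<'E'
from h import *
im,W,d=look("scene","sF"); im,W,d=look("top","tF"); go(500,200,200,97)
for n,b,zz in [("purple",(275,155,350,275),1),("blue",(345,135,420,250),1),("red",(420,220,500,340),1)]:
    print(n,rect(W,b,102,126), "z98",)
for n,(u,v) in dict(cup=(364,276),tub=(295,281),drop=(427,206)).items(): print(n,W[v,u].round())
E
```

```text
t 35.6 pos [524.9 193.4 261.9] psi 97.5 shift cm [2.39 0.98 6.19] turn 0.008 q [-21.  10.  -5.  92.   1.  77.  72.] w 85.4 F [ 0.4 -0.3 -0.1]
purple (array([591.99755859,  53.75726318]), [64.44482421875, 185.50479125976562], np.float32(-7.696576), np.float64(110.93104329474625), np.float64(118.76429815423229), 608) z98
blue (array([ 659.01043701, -128.97962952]), [65.01953887939453, 186.4260711669922], np.float32(7.4071245), np.float64(110.48969650324307), np.float64(118.27842797670154), 617) z98
red (array([ 399.56869507, -314.05621338]), [67.9789047241211, 185.08753967285156], np.float32(-10.436336), np.float64(110.37201196705371), np.float64(118.51717170223657), 722) z98
cup [426. -85.  63.]
tub [410.  92.  40.]
drop [ 610. -246.   48.]
```

View pics/sF.png

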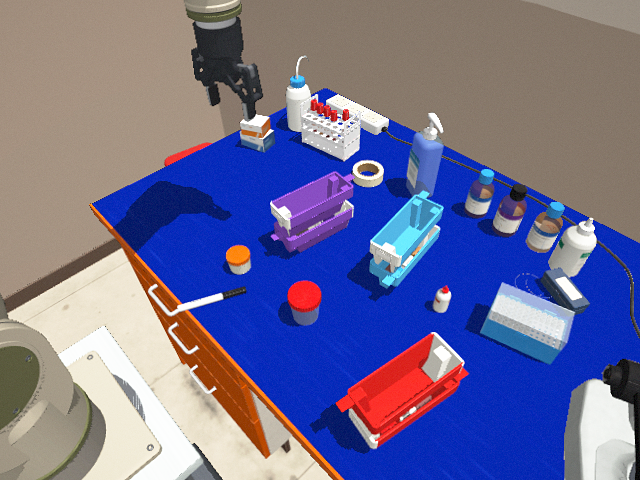

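View pics/tF.png

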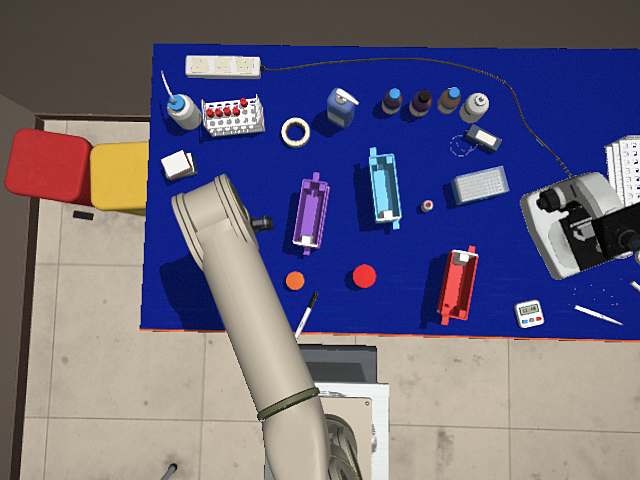

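```bash
python3 -c "
from workcell import *
print(job_done())"
```

```text
the job is handed in; nothing more can be done
None
```

I took the three nested bins apart in the order red, purple, light blue. Each one now stands on the full bin of its colour, with its white end over the plain end of the full bin. I handed the job in at about 35.7 s of the 112 s allowed.

**Stacking height:** the depth check put all three rims at about 54 mm above those of the full bins (median 110–111 mm against 56–57 mm). So they stand on the ledges and have not nested.

**Alignment:** each empty bin's angle matches its full bin within about 0.4°. The measured centres lie about 2–4 mm to the +y side of where I had measured the full bins. That is inside the 6 mm play and may partly be camera calibration error.

**Bystanders and forces:** the cup, tub and dropper bottle read within about 1 mm of their starting positions across the table and look undisturbed in the last pictures. The highest wrist force in the readings was about 29 N, when the red bin met the ledges. I did not measure the full bins again after stacking, but they look unmoved.

No check failed. The only gap was that the top camera was blocked by the arm during the red and purple placements, so I used the scene camera and the contact force there.

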